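Press a shell inlay flush with a pedal press

TASK

Slide the red lacquered lid over the press bed, without lifting it, until it sits squarely against both the green side rail and the back stop, so that its shell disc is under the press foot. Then push the spring pedal down with the gripper until it stops solid and the disc is fully home in the lid, keep it down for two full seconds, and ease the pedal back up under control instead of letting it fly. Push gently throughout, leave the lid where it is and leave everything else on the bench alone.

Things in the scene. Friction and masses are not known exactly. Their poses are not given: they have to be found in the camera images.
- press: Green bench press, bolted down, its place and yaw vary. Origin: under its bed plate at bench level; +x runs away from the robot to the back stop, +y to the side rail and pedal. Bed plate 12 mm thick, x -165..145, y -105..65 mm. Over x = 50, y = 0 hangs the 44 mm foot in a 52 mm guide, on a 60 mm wide arm reaching back to a column at x = 195; arm 110 to 195 mm above the bench.
- nest (a point): Point on top of the bed plate under the foot (press x 50, y 0, 12 mm above the bench). The lid's origin is within about 1.5 mm of it when the lid touches rail and back stop squarely. The foot's height is set anew for each job and not measured: its cork face waits 46 to 54 mm above the bench, 5 to 15 mm over the proud disc.
- lid: Red lacquered box lid, a loose solid slab 150 mm (its x) by 100 mm (its y) by 22 mm high, 0.3 to 0.5 kg, lying on the bed short of the foot, up to 0.2 rad askew and off the rail; 2 to 4 N slide it, a moment's more on touching it. Origin: centre of its underside. A 64 mm mother-of-pearl disc sits in the middle of its top, standing 5 to 6.5 mm proud.
- shell (a joint): How far the shell disc has been pressed into the lid, in m: 0 to 0.0015 at first, 0.006 fully home (0.5 mm above the lid's top). It is a tight fit: about 12 N at the foot moves it and it stays where it is left.
- pedal (a joint): Pedal angle, rad: 0 up at rest, grows as it is pressed. 1 rad lowers the foot by 50 mm. The foot meets the disc between 0.1 and 0.3; there the pedal gets heavier but is not at its stop. With the lid in place it stops solid, disc home, somewhere from 0.22 to 0.4; with no lid it runs on to 0.46 without effect.
- tread (a point): Ribbed black rubber tread of the pedal, 81 mm (x) by 68 mm (y). This point: centre of its top face; at rest 92 mm above the bench, tilted 0.32 rad up towards the robot; it sinks 25 to 45 mm to the stop. At its centre it takes 3 N at first, 5 N before the foot meets the disc, about 11 N while the disc goes in, more only at the stop. It springs back if let go.
- charcoal: Charcoal polishing block 110 x 60 x 45 mm, loose bystander on the bench. Origin: centre of its underside.
- calipers: Brass calipers 170 mm long, 9 mm thick, loose bystander lying flat. Origin: middle of the beam, underside.
- boxbase: Dark red open box 150 x 100 x 60 mm, loose bystander. Origin: centre of its underside.
- jar: Amber jar 64 mm in diameter, 90 mm high, loose bystander. Origin: centre of its underside.
- brush: Brush 190 mm long lying flat, loose bystander. Origin: on its underside, near mid-length.
- bowl: Blue bowl 110 mm wide, 45 mm high, loose bystander. Origin: centre of its underside.
- side_rail (a point): Middle of the green side rail's inner face, at its top edge. The rail runs along the press's x (-160..140 mm) and stands 15 mm above the bed; its inner face is at press y = 51 mm.
- back_stop (a point): Middle of the green back stop's face towards the robot, at its top edge. The stop runs along the press's y (-92..52 mm), 15 mm above the bed; its face is at press x = 126 mm.
- hinge (a point): Middle of the pedal's hinge axis, which is parallel to the press's y, 45 mm above the bench, 105 mm behind (press +x) the tread's centre, between two 63 mm high bracket cheeks.
Things that resemble listed ones, but are neither listed nor needed, are in the scene too. What is shaped like the lid but purple or yellow is not meant.

How it is judged:
By the outcome, as a careful person would: the job done as asked, in the order asked, and still so for the second after the job is handed in, with the robot touching nothing.
It also fails if it takes over 67 s, if anything falls off the work surface, if the arm or the gripper's body presses on something with over 40 N, if the wrist force passes 120 N, or if a joint passes its speed limit or range.

ROBOT

A 6-joint arm with a two-finger parallel gripper is mounted at the origin on the work surface. World frame = base frame: x ahead of the robot, y to its left, z up, the work surface at z = 0. Lengths are in m, angles in rad, forces in N, time in s.
With the tool pointing down it reaches from about 0.275 to 0.975 m from the base axis. Payload 8.4 kg.
Tool frame: the origin (TCP) lies on the centre line of the jaws, within the pads' length; the fingertips stand ahead of it and the grasp point (between the pads) lies 11 mm behind it (arm.nose_length is the z of the fingertips in the tool frame, in m); z points along the fingers, y is the line along which they close (so a half turn about z gives the same grasp; the last joint's range is limited). The gripper opens to 92 mm and grips with 3 to 60 N. Pads are 20 mm wide; open, the fingers measure 128 mm over their backs; the gripper's body (75 mm by 189 mm) begins 69 mm behind the grasp point.
Start: joints at [-1.162, 0.353, 1.633, -0, 1.155, -0.002], TCP at [0.25, -0.573, 0.223] pointing down, gripper open.
Joint ranges: [-2.63, 2.63], [-0.92, 2.1], [0.06, 2.66], [-1.3, 4.44], [0, 2.69], [-3.02, 3.02]. Speed limits (rad/s): [2.22, 2.22, 2.79, 3.14, 3.14, 3.14].

INTERFACE

Orientations are given as a rotation vector (axis times angle).
In Python, from cell import arm gives the robot as it stands.
- The arm moves only by the tool play_rows, never from a script. Its argument "series" is a list of rows, each an object of numbers: "dx", "dy", "dz": the shift along the world's x, y, z in units of 50 mm (1.0 is 50 mm); "twist": the turn about the world's z in units of 8 degrees (1.0 is 8 degrees); "claw": the closure, from 0 (fully open) to 1 (shut). In form: [{"dx": .., "dy": .., "dz": .., "twist": .., "claw": ..}, ...]. A call has exactly 8 rows; each row is the pose to reach, as a shift and turn from the pose commanded when the call began; what a row does not reach only later rows make up. A row lasts 1/10 s, in which the tool goes at most 50 mm and 8.59 degrees, less where a joint would pass 70% of its speed; a pose out of reach is approached as far as the arm can. A call with a gripper value outside its range is refused whole. The fingers move at their own pace and stop on an object; the grip force is fixed at half the most. Time passes only in rows, so rows that repeat a pose let the fingers close, or fill a call up. It gives the time, the measured TCP pose, the force, the opening and the grip force at its end, in the units of the state.
- arm.get_state(): the state, without advancing time (a new reading comes with each control period).
- arm.capture(name): name is "scene" or "top"; returns the picture (480x640x3 uint8, red, green, blue); there is no depth.
- arm.get_calibration(name): a dict with "fx", "fy", "cx", "cy" (pixels), "R" (3x3) and "t" (3): a world point X has camera coordinates R X + t. Camera axes: x right, y down, z forward; pixel columns grow to the right and rows downward; lengths in m; the calibration is good to about 2 mm. A picture is of the moment at which its call begins. get_calibration takes no time and is no camera call.
- arm.close_job(): hands the job in; it is judged then, once.
Trained networks look in the newest picture that a camera, given by its name, has taken for a name from the list of things; names that differ only in an ending like _2 or _b are one class to them, and where a whole thing is asked for, a point or a joint stands for the part that bears it (a point fixed in the world has none). Each returns a list of dicts, best first, with "score" (0 to 1); they miss things now and then, are a little off and sometimes report something else, mostly with a low value. They report only what shows in the picture. A call takes as long as a camera call. They do not tell look-alikes from the thing itself.
- arm.spot_in(camera, name): "point" ([x, y, z] in m, in world coordinates, good to about 4 mm: the middle of the surface that is visible of it).
- arm.silhouettes(camera, name): "mask" (480x640 bool, what is visible of it).
- arm.spot_point(camera, name): "point" ([x, y, z] in m, in world coordinates, good to about 4 mm: a listed point, or the origin of a listed thing).
The state is a dict: "time_s": time; "qpos": joint angles; "dq": joint speeds; "joint_efforts": joint torques, N m; "tool_pos": TCP position; "tool_rot": TCP orientation; "force": force on the tool from outside, world axes, zero at the start; "ft_torque": the same for the moment, N m; "width": finger opening in m; "grasp_force": force on a finger pad.
Only numpy, scipy, OpenCV 4.12 (cv2) and the standard library are available. Lean on these libraries where they do the work, as an engineer would, in place of code of your own. Each camera call takes 0.05 s, during which the arm holds its last target. There are 200 camera calls.

## Working session

There is one attempt and no reset: what is moved stays moved. The work goes in short steps, Python scripts to look and compute and a tool call to move; the robot and the scene stay as the last step left them, time stands still between calls to the robot, and variables do not carry over. Pictures are saved under pics/ and viewed, at most 10 in all, crops included, and the job is handed in when it is done.

Besides the shell and the picture viewer there is one more tool, called after "Request:" as a command line: name --argument value ..., lists and objects as JSON in quotes. play_rows: Moves the arm, as the interface text tells. Its arguments: {"type":"object","properties":{"series":{"type":"array","items":{"type":"object","properties":{"dx":{"type":"number"},"dy":{"type":"number"},"dz":{"type":"number"},"twist":{"type":"number"},"claw":{"type":"number"}}}}},"required":["series"]}

```bash
ls; mkdir -p pics; cat > h.py <<'E'
from cell import arm
import numpy as np, cv2
def save(n,f):
    im=arm.capture(n); cv2.imwrite('pics/'+f,im[:,:,::-1]); return im
def proj(n,X):
    c=arm.get_calibration(n); p=np.array(c['R'])@np.array(X)+np.array(c['t'])
    return np.array([c['fx']*p[0]/p[2]+c['cx'],c['fy']*p[1]/p[2]+c['cy']])
def ray(n,u,v,z):
    c=arm.get_calibration(n); R=np.array(c['R']);t=np.array(c['t'])
    o=-R.T@t; d=R.T@np.array([(u-c['cx'])/c['fx'],(v-c['cy'])/c['fy'],1]); return o+d*(z-o[2])/d[2]
E
python3 - <<'E'
from h import *
np.set_printoptions(precision=4,suppress=True)
a=save('scene','s1.png');b=save('top','t1.png')
cv2.imwrite('pics/both.png',cv2.resize(np.hstack([a,b]),(800,300))[:,:,::-1])
for c in('scene','top'):
    k=arm.get_calibration(c);print(c,k['fx'],-np.array(k['R']).T@k['t'],np.array(k['R'])[2])
    for n in('nest','lid','tread','side_rail','back_stop','hinge','press'):
        print(n,[(np.array(r['point']),round(r['score'],2)) for r in arm.spot_point(c,n)[:4]])
s=arm.get_state();print(s,arm.nose_length)
E
```

```text
pics
scene 476.05608397563896 [ 1.081  -0.0746  1.0798] [-0.5013  0.0877 -0.8608]
nest [(array([0.631 , 0.0073, 0.01  ]), 0.67)]
lid [(array([ 0.5389, -0.0315,  0.0142]), 0.95), (array([ 0.2148,  0.3744, -0.0008]), 0.92), (array([0.4152, 0.2169, 0.0009]), 0.89), (array([ 0.3254, -0.2063,  0.0001]), 0.65)]
tread [(array([0.625 , 0.1747, 0.0925]), 0.76), (array([ 0.5397, -0.0319,  0.0136]), 0.59)]
side_rail [(array([0.5694, 0.0557, 0.026 ]), 0.83), (array([ 0.5374, -0.0328,  0.0133]), 0.42)]
back_stop [(array([0.7109, 0.0023, 0.027 ]), 0.91)]
hinge [(array([0.7289, 0.1878, 0.0456]), 0.77)]
press [(array([ 0.5855,  0.0054, -0.0005]), 0.93)]
top 509.3765738236157 [0.3825 0.0227 1.1832] [ 0.0942 -0.02   -0.9954]
nest [(array([0.6318, 0.0091, 0.0142]), 0.75)]
lid [(array([ 0.3273, -0.2002,  0.0028]), 0.91), (array([ 0.5326, -0.0309,  0.0166]), 0.82), (array([ 0.2148,  0.3741, -0.0006]), 0.7), (array([ 0.4126,  0.2188, -0.0032]), 0.63)]
tread [(array([ 0.4252, -0.4132,  0.0007]), 0.7), (array([0.6254, 0.1747, 0.0942]), 0.58)]
side_rail [(array([0.5678, 0.0544, 0.0263]), 0.63), (array([0.7275, 0.3718, 0.0041]), 0.33), (array([0.6344, 0.0063, 0.0182]), 0.21)]
back_stop []
hinge [(array([0.733 , 0.185 , 0.0435]), 0.67)]
press []
{'time_s': 0.8, 'qpos': array([-1.1624,  0.353 ,  1.6334, -0.    ,  1.1552, -0.0024]), 'dq': array([ 0.0016, -0.0005,  0.0006, -0.0007, -0.0024,  0.0011]), 'joint_efforts': array([  0.0033, -59.3689, -33.4568,   0.0698,   0.0156,  -0.    ]), 'tool_pos': array([ 0.2496, -0.573 ,  0.2226]), 'tool_rot': array([ 3.0755,  0.6408, -0.    ]), 'force': array([-1.0143,  0.4562, -0.3865]), 'ft_torque': array([0.0164, 0.0121, 0.0206]), 'grasp_force': 0.0, 'width': 0.09202153955820987} 0.008
```

View pics/s1.png

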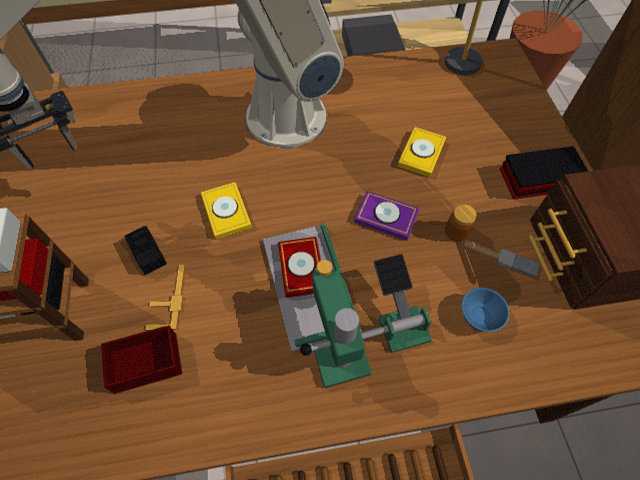

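View pics/t1.png

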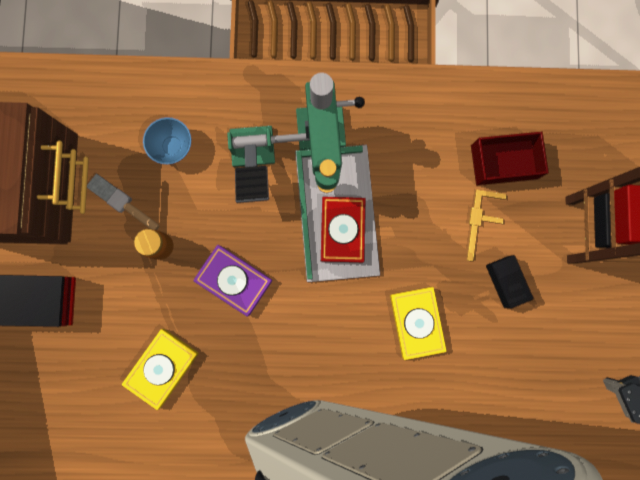

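The lid candidates are red at top (343,229) / scene (301,264), purple at top (232,280), and yellow at top (419,323) and (159,369). Only the red one lies on the press bed, and its colour matches. I'll confirm that in a crop and measure the press and lid axes.

```bash
cat >> h.py <<'E'
def masks(im,lo,hi,roi):
    hsv=cv2.cvtColor(im,cv2.COLOR_RGB2HSV); m=cv2.inRange(hsv,lo,hi); z=np.zeros_like(m); x0,y0,x1,y1=roi; z[y0:y1,x0:x1]=m[y0:y1,x0:x1]; return z
def lidpose(n,im,near,z=0.034):
    hsv=cv2.cvtColor(im,cv2.COLOR_RGB2HSV)
    m=cv2.inRange(hsv,(0,140,60),(8,255,255))|cv2.inRange(hsv,(172,140,60),(180,255,255))
    c=proj(n,near); yy,xx=np.mgrid[:480,:640]; m[np.hypot(xx-c[0],yy-c[1])>75]=0
    m=cv2.morphologyEx(m,cv2.MORPH_CLOSE,np.ones((5,5)))
    cs,_=cv2.findContours(m,cv2.RETR_EXTERNAL,cv2.CHAIN_APPROX_NONE); k=max(cs,key=cv2.contourArea)[:,0]
    W=np.array([ray(n,u,v,z)[:2] for u,v in k]).astype(np.float32)
    r=cv2.minAreaRect(W*1000); return r,cv2.boxPoints(r),m
E
python3 - <<'E'
from h import *
np.set_printoptions(precision=4,suppress=True)
P={'nest':(50,0),'rail':(-10,51),'stop':(126,-20),'press':(0,0)}
obs=[('nest',.631,.0073),('nest',.6318,.0091),('rail',.5694,.0557),('rail',.5678,.0544),('stop',.7109,.0023),('press',.5855,.0054)]
A=np.array([P[o[0]] for o in obs])/1000.;B=np.array([o[1:] for o in obs])
a,b=A-A.mean(0),B-B.mean(0); th=np.arctan2((a[:,0]*b[:,1]-a[:,1]*b[:,0]).sum(),(a*b).sum())
R=np.array([[np.cos(th),-np.sin(th)],[np.sin(th),np.cos(th)]]);t=B.mean(0)-R@A.mean(0)
print('press',th,t,'res',(B-(A@R.T+t))*1000, 'treadlocal',R.T@(np.array([.6252,.1747])-t),'hinge',R.T@(np.array([.731,.1865])-t))
for n in('top','scene'):
    im=cv2.imread('pics/%s1.png'%n[0])[:,:,::-1].copy()
    r,bx,m=lidpose(n,im,[.535,-.031,.034]);print(n,r,bx)
    if n=='top':
        # grey bed edges
        c=im.copy()
        loc=lambda x,y,z: tuple(int(round(v)) for v in proj('top',[*(R@np.array([x,y])/1000+t),z]))
        for p,q,z in [((-165,-105),(145,-105),.012),((-165,-105),(-165,65),.012),((-160,51),(140,51),.027),((126,-92),(126,52),.027)]:
            cv2.line(c,loc(*p,z),loc(*q,z),(0,0,255),1)
        u=cv2.resize(c[60:300,210:400],None,fx=2.5,fy=2.5,interpolation=cv2.INTER_CUBIC)
        cv2.imwrite('pics/crop1.png',u[:,:,::-1])
E
```

```text
press 0.11723223567258803 [0.5836 0.0048] res [[-2.2243 -3.3262]
 [-1.4243 -1.5262]
 [ 1.729   1.4416]
 [ 0.129   0.1416]
 [-0.1419  2.6472]
 [ 1.9325  0.622 ]] treadlocal [0.0612 0.1639] hinge [0.1677 0.1632]
top ((535.0347290039062, -29.37932586669922), (149.01284790039062, 97.90579223632812), 0.7258478999137878) [[459.9142  18.6258]
 [461.1544 -79.2721]
 [610.1553 -77.3844]
 [608.915   20.5135]]
scene ((541.12548828125, -30.51923370361328), (98.89251708984375, 154.90147399902344), 89.77979278564453) [[463.4853 -79.6675]
 [618.3856 -80.2628]
 [618.7657  18.629 ]
 [463.8654  19.2243]]
```

View pics/crop1.png

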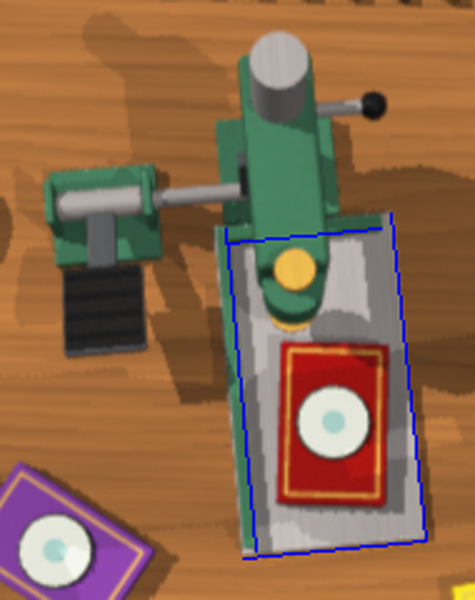

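The crop confirms the red lid on the bed, at crop (333,422). The bed outline I fitted (yaw about 0.115) matches the picture. In the press frame the lid is at about (-51,-29) mm and 0.1 rad askew. First I'll push it sideways to the rail with two finger tips.

Request:
play_rows --series '[{"dx":0.7,"dy":0.9,"dz":0,"twist":1,"claw":0.45},{"dx":1.4,"dy":1.8,"dz":0,"twist":2,"claw":0.45},{"dx":2.1,"dy":2.7,"dz":0,"twist":3,"claw":0.45},{"dx":2.8,"dy":3.6,"dz":0,"twist":4,"claw":0.45},{"dx":3.5,"dy":4.5,"dz":0,"twist":5,"claw":0.45},{"dx":4.2,"dy":5.4,"dz":0,"twist":6,"claw":0.45},{"dx":4.9,"dy":6.3,"dz":0,"twist":7,"claw":0.45},{"dx":5.5,"dy":7.2,"dz":0,"twist":8,"claw":0.45}]'

```text
time_s: 1.6
tool_pos: [0.4948, -0.2545, 0.2229]
tool_rot: [2.262, 2.179, 0.0]
force: [0.7, -0.2, 0.1]
width: 0.0506
grasp_force: 0.0
```

Request:
play_rows --series '[{"dx":0,"dy":0.6,"dz":0,"twist":0.6,"claw":0.45},{"dx":0,"dy":1.2,"dz":-0.5,"twist":1.15,"claw":0.45},{"dx":0,"dy":1.8,"dz":-1.2,"twist":1.15,"claw":0.45},{"dx":0,"dy":1.8,"dz":-2,"twist":1.15,"claw":0.45},{"dx":0,"dy":1.8,"dz":-2.8,"twist":1.15,"claw":0.45},{"dx":0,"dy":1.8,"dz":-3.5,"twist":1.15,"claw":0.45},{"dx":0,"dy":1.8,"dz":-3.85,"twist":1.15,"claw":0.45},{"dx":0,"dy":1.8,"dz":-3.85,"twist":1.15,"claw":0.45}]'

```text
time_s: 2.4
tool_pos: [0.4919, -0.1655, 0.0278]
tool_rot: [-2.084, -2.345, 0.003]
force: [-0.5, 1.1, 0.0]
width: 0.0508
grasp_force: 0.0
```

```bash
python3 - <<'E'
from h import *
np.set_printoptions(precision=4,suppress=True)
s=arm.get_state();print(s['tool_pos'],s['tool_rot'],s['force'],s['ft_torque'])
save('scene','s2.png')
# bed right edge line in t1 : gradient fit using known estimate
im=cv2.cvtColor(cv2.imread('pics/t1.png'),cv2.COLOR_BGR2HSV)
m=cv2.inRange(im,(0,0,60),(180,60,255)); z=np.zeros_like(m); z[140:290,290:390]=m[140:290,290:390]
ps=[]
for v in range(155,270,3):
    xs=np.where(z[v])[0]
    if len(xs): ps.append(ray('top',xs.max(),v,.012)[:2])
ps=np.array(ps); p=ps
for _ in range(3):
    f=np.polyfit(p[:,0],p[:,1],1); r=ps[:,1]-np.polyval(f,ps[:,0]); p=ps[abs(r)<.003]
print('yaw bed edge',np.arctan(f[0]),'y at x=.58',np.polyval(f,.58),len(p),len(ps))
E
```

```text
[ 0.4919 -0.1655  0.0278] [-2.0841 -2.3451  0.0028] [-0.5369  1.0565  0.0253] [-0.0217 -0.1083 -0.0248]
yaw bed edge 0.11177268156227484 y at x=.58 -0.10019462408877096 39 39
```

View pics/s2.png

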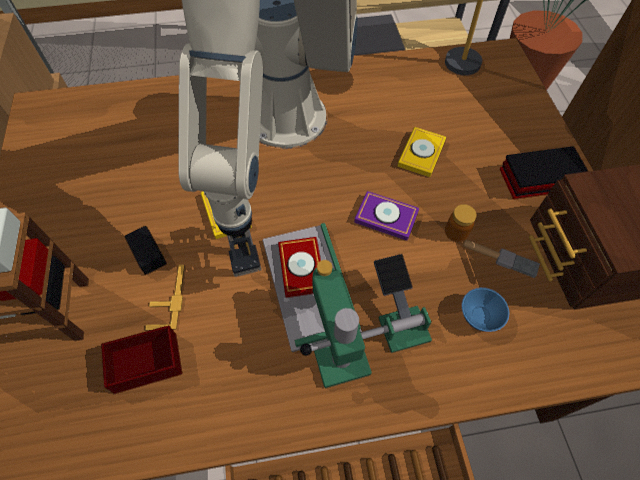

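The picture shows the gripper at scene (243,255) beside the bed, and the lid is untouched. Next I approach, then push slowly along press +y.

Request:
play_rows --series '[{"dx":0.3,"dy":0.45,"claw":0.45,"dz":0,"twist":0},{"dx":0.6,"dy":0.9,"claw":0.45,"dz":0,"twist":0},{"dx":0.77,"dy":1.17,"claw":0.45,"dz":0,"twist":0},{"dx":0.76,"dy":1.25,"claw":0.45,"dz":0,"twist":0},{"dx":0.75,"dy":1.33,"claw":0.45,"dz":0,"twist":0},{"dx":0.74,"dy":1.41,"claw":0.45,"dz":0,"twist":0},{"dx":0.73,"dy":1.49,"claw":0.45,"dz":0,"twist":0},{"dx":0.73,"dy":1.53,"claw":0.45,"dz":0,"twist":0}]'

```text
time_s: 3.25
tool_pos: [0.53, -0.09, 0.0302]
tool_rot: [2.087, 2.347, -0.0]
force: [-0.2, -2.3, -0.5]
width: 0.0507
grasp_force: 1.4
```

Request:
play_rows --series '[{"dx":-0.01,"dy":0.06,"claw":0.45,"dz":0,"twist":0},{"dx":-0.01,"dy":0.12,"claw":0.45,"dz":0,"twist":0},{"dx":-0.02,"dy":0.18,"claw":0.45,"dz":0,"twist":0},{"dx":-0.03,"dy":0.24,"claw":0.45,"dz":0,"twist":0},{"dx":-0.03,"dy":0.3,"claw":0.45,"dz":0,"twist":0},{"dx":-0.04,"dy":0.34,"claw":0.45,"dz":0,"twist":0},{"dx":-0.04,"dy":0.36,"claw":0.45,"dz":0,"twist":0},{"dx":-0.04,"dy":0.36,"claw":0.45,"dz":0,"twist":0}]'

```text
time_s: 4.05
tool_pos: [0.5282, -0.0714, 0.0302]
tool_rot: [2.087, 2.348, 0.0]
force: [0.4, -2.3, 2.0]
width: 0.0503
grasp_force: 1.1
```

Request:
play_rows --series '[{"dx":0,"dy":0.03,"claw":0.45,"dz":0,"twist":0},{"dx":-0.01,"dy":0.06,"claw":0.45,"dz":0,"twist":0},{"dx":-0.01,"dy":0.09,"claw":0.45,"dz":0,"twist":0},{"dx":-0.01,"dy":0.12,"claw":0.45,"dz":0,"twist":0},{"dx":-0.02,"dy":0.14,"claw":0.45,"dz":0,"twist":0},{"dx":-0.02,"dy":0.16,"claw":0.45,"dz":0,"twist":0},{"dx":-0.02,"dy":0.16,"claw":0.45,"dz":0,"twist":0},{"dx":-0.02,"dy":0.16,"claw":0.45,"dz":0,"twist":0}]'

```text
time_s: 4.85
tool_pos: [0.5272, -0.0635, 0.0301]
tool_rot: [-2.087, -2.348, -0.0]
force: [2.1, -2.2, 2.7]
width: 0.0505
grasp_force: 1.5
```

```bash
cat >> h.py <<'E'
np.set_printoptions(precision=4,suppress=True)
TH=.113;T0=np.array([.5837,.0053])
def loc(X):
    d=np.array(X)[:2]-T0; c,s=np.cos(TH),np.sin(TH); return np.array([c*d[0]+s*d[1],-s*d[0]+c*d[1]])
def st():
    s=arm.get_state(); print(s['time_s'],'tool',s['tool_pos'],'loc',loc(s['tool_pos']),'F',s['force'],'T',s['ft_torque'],'w',s['width'])
E
python3 - <<'E'
from h import *
st(); im=save('top','t3.png'); im2=save('scene','s3.png')
for n in('top','scene'): print(n,[(np.array(r['point']),loc(r['point']),r['score']) for r in arm.spot_point(n,'lid')[:2]])
cv2.imwrite('pics/c3.png',cv2.resize(im2[210:370,240:440],None,fx=3.7,fy=3.7,interpolation=cv2.INTER_CUBIC)[:,:,::-1])
E
```

```text
4.85 tool [ 0.5272 -0.0635  0.0301] loc [-0.0639 -0.062 ] F [ 2.1025 -2.2338  2.6507] T [-0.5276 -0.4512 -0.1168] w 0.050470031250124434
top [(array([ 0.5276, -0.0036,  0.0154]), array([-0.0567, -0.0025]), 0.94), (array([ 0.4126,  0.2188, -0.0019]), array([-0.1459,  0.2314]), 0.92)]
scene [(array([ 0.215 ,  0.37  , -0.0081]), array([-0.3252,  0.4039]), 0.92), (array([ 0.3267, -0.2037,  0.0005]), array([-0.2789, -0.1787]), 0.68)]
```

View pics/c3.png

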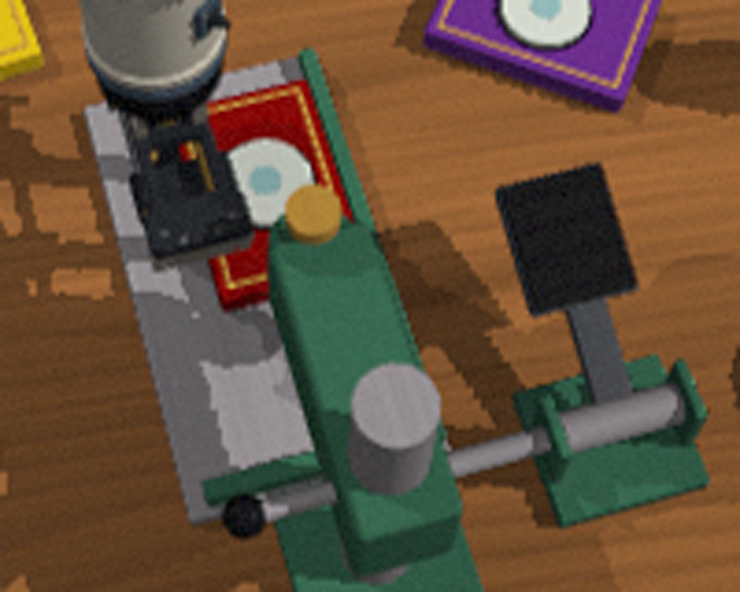

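The crop shows the lid almost parallel to the rail (inner edge near crop (345,190)), with a gap of at most a few mm. I'll push a little more and watch the force.

Request:
play_rows --series '[{"dx":0,"dy":0.01,"claw":0.45,"dz":0,"twist":0},{"dx":0,"dy":0.02,"claw":0.45,"dz":0,"twist":0},{"dx":0,"dy":0.03,"claw":0.45,"dz":0,"twist":0},{"dx":0,"dy":0.04,"claw":0.45,"dz":0,"twist":0},{"dx":-0.01,"dy":0.05,"claw":0.45,"dz":0,"twist":0},{"dx":-0.01,"dy":0.06,"claw":0.45,"dz":0,"twist":0},{"dx":-0.01,"dy":0.06,"claw":0.45,"dz":0,"twist":0},{"dx":-0.01,"dy":0.06,"claw":0.45,"dz":0,"twist":0}]'

```text
time_s: 5.85
tool_pos: [0.5267, -0.0615, 0.0301]
tool_rot: [2.086, 2.348, -0.001]
force: [1.4, -10.5, 1.2]
width: 0.0508
grasp_force: 5.2
```

Request:
play_rows --series '[{"dx":0.03,"dy":-0.25,"claw":0.45,"dz":0,"twist":0},{"dx":0.06,"dy":-0.5,"claw":0.45,"dz":0,"twist":0},{"dx":0,"dy":-0.6,"claw":0.45,"dz":0.5,"twist":0},{"dx":-0.3,"dy":-0.6,"claw":0.45,"dz":1.1,"twist":1},{"dx":-0.8,"dy":-0.4,"claw":0.45,"dz":1.5,"twist":2},{"dx":-1.3,"dy":0,"claw":0.45,"dz":1.5,"twist":3},{"dx":-1.8,"dy":0.5,"claw":0.45,"dz":1.5,"twist":4},{"dx":-2.2,"dy":0.9,"claw":0.45,"dz":1.5,"twist":5}]'

```text
time_s: 6.65
tool_pos: [0.4147, -0.0152, 0.105]
tool_rot: [-1.151, -2.922, -0.0]
force: [-0.5, -0.8, -0.7]
width: 0.0507
grasp_force: 0.0
```

Request:
play_rows --series '[{"dx":0,"dy":0,"claw":0.45,"dz":0,"twist":1},{"dx":0,"dy":0,"claw":0.45,"dz":0,"twist":2},{"dx":0,"dy":0,"claw":0.45,"dz":0,"twist":3},{"dx":0,"dy":0,"claw":0.45,"dz":0,"twist":4},{"dx":0,"dy":0,"claw":0.45,"dz":0,"twist":5},{"dx":0,"dy":0,"claw":0.45,"dz":0,"twist":6},{"dx":0,"dy":0,"claw":0.45,"dz":0,"twist":6.25},{"dx":0,"dy":0,"claw":0.45,"dz":0,"twist":6.25}]'

```text
time_s: 7.45
tool_pos: [0.4163, -0.0159, 0.1049]
tool_rot: [0.184, -3.135, -0.001]
force: [0.0, 0.2, 0.5]
width: 0.0507
grasp_force: 0.0
```

```bash
python3 - <<'E'
from h import *
from scipy.spatial.transform import Rotation as Rn
st(); s=arm.get_state(); y=Rn.from_rotvec(s['tool_rot']).as_matrix()[:,1]; print('yaw y',np.arctan2(y[1],y[0])-np.pi/2,s['qpos'])
im=save('top','t4.png')
for n in('top',): print(n,[(np.array(r['point']),loc(r['point']),r['score']) for r in arm.spot_point(n,'lid')[:4]])
arm.capture('scene');print([(np.array(r['point']),loc(r['point']),r['score']) for r in arm.spot_point('scene','lid')[:4]])
r,b,m=lidpose('top',im,[.53,0,.034]);print(r,[loc(np.array(p)/1000) for p in b])
E
```

```text
7.45 tool [ 0.4163 -0.0159  0.1049] loc [-0.1687 -0.0022] F [0.0225 0.1572 0.5174] T [ 0.0516 -0.1769 -0.025 ] w 0.05066662178388412
yaw y 0.1174951998915057 [-0.0421  0.2007  2.1669  0.0005  0.7749 -1.7308]
top [(array([0.2121, 0.3733, 0.0018]), array([-0.3277,  0.4076]), 0.95), (array([ 0.4118,  0.2162, -0.007 ]), array([-0.147 ,  0.2289]), 0.86), (array([ 0.5269, -0.0018,  0.0145]), array([-0.0572, -0.0006]), 0.85), (array([ 0.3281, -0.1998, -0.0001]), array([-0.2771, -0.175 ]), 0.74)]
[(array([ 0.214 ,  0.3717, -0.0036]), array([-0.326 ,  0.4058]), 0.93), (array([ 0.3245, -0.2079,  0.001 ]), array([-0.2816, -0.1826]), 0.86), (array([0.4142, 0.218 , 0.0015]), array([-0.1444,  0.2305]), 0.77), (array([ 0.5287, -0.0034,  0.0131]), array([-0.0556, -0.0024]), 0.74)]
((552.2967529296875, 2.0389060974121094), (98.3939437866211, 99.08795166015625), 6.042874336242676) [array([-0.0804,  0.0502]), array([-0.0811, -0.0489]), array([ 0.0173, -0.0496]), array([0.018 , 0.0495])]
```

Request:
play_rows --series '[{"dx":0,"dy":0,"claw":0.45,"dz":-0.6,"twist":0},{"dx":0,"dy":0,"claw":0.45,"dz":-1.2,"twist":0},{"dx":0,"dy":0,"claw":0.45,"dz":-1.5,"twist":-0.03},{"dx":0.2,"dy":0.02,"claw":0.45,"dz":-1.5,"twist":-0.03},{"dx":0.4,"dy":0.04,"claw":0.45,"dz":-1.5,"twist":-0.03},{"dx":0.46,"dy":0.05,"claw":0.45,"dz":-1.5,"twist":-0.03},{"dx":0.52,"dy":0.06,"claw":0.45,"dz":-1.5,"twist":-0.03},{"dx":0.58,"dy":0.07,"claw":0.45,"dz":-1.5,"twist":-0.03}]'

```text
time_s: 8.45
tool_pos: [0.4427, -0.0124, 0.0303]
tool_rot: [0.178, -3.13, 0.0]
force: [-13.4, -5.4, 10.8]
width: 0.0504
grasp_force: 6.7
```

Request:
play_rows --series '[{"dx":0.08,"dy":0.012,"claw":0.45,"dz":0,"twist":0},{"dx":0.16,"dy":0.025,"claw":0.45,"dz":0,"twist":0},{"dx":0.24,"dy":0.038,"claw":0.45,"dz":0,"twist":0},{"dx":0.32,"dy":0.052,"claw":0.45,"dz":0,"twist":0},{"dx":0.4,"dy":0.066,"claw":0.45,"dz":0,"twist":0},{"dx":0.48,"dy":0.08,"claw":0.45,"dz":0,"twist":0},{"dx":0.56,"dy":0.094,"claw":0.45,"dz":0,"twist":0},{"dx":0.64,"dy":0.108,"claw":0.45,"dz":0,"twist":0}]'

```text
time_s: 9.25
tool_pos: [0.4688, -0.0084, 0.0295]
tool_rot: [0.179, -3.12, 0.002]
force: [-24.3, -15.6, 18.9]
width: 0.0502
grasp_force: 12.8
```

The force is too high: lateral preload on the rail is causing it to bind. I'll back off and look.

Request:
play_rows --series '[{"dx":-0.1,"dy":-0.05,"claw":0.45,"dz":0,"twist":0},{"dx":-0.2,"dy":-0.1,"claw":0.45,"dz":0,"twist":0},{"dx":-0.3,"dy":-0.15,"claw":0.45,"dz":0,"twist":0},{"dx":-0.4,"dy":-0.2,"claw":0.45,"dz":0,"twist":0},{"dx":-0.4,"dy":-0.2,"claw":0.45,"dz":0,"twist":0},{"dx":-0.4,"dy":-0.2,"claw":0.45,"dz":0,"twist":0},{"dx":-0.4,"dy":-0.2,"claw":0.45,"dz":0,"twist":0},{"dx":-0.4,"dy":-0.2,"claw":0.45,"dz":0,"twist":0}]'

```text
time_s: 10.05
tool_pos: [0.4579, -0.0166, 0.0301]
tool_rot: [-0.178, 3.136, -0.0]
force: [-0.1, 0.2, -0.5]
width: 0.0506
grasp_force: 0.0
```

```bash
python3 - <<'E'
from h import *
st(); im=save('top','t5.png');im2=save('scene','s5.png')
for n in('top','scene'): print(n,[(np.array(r['point']),loc(r['point']),r['score']) for r in arm.spot_point(n,'lid')[:4] if r['point'][0]>.45])
k=lambda a,x,y:cv2.resize(a[y:y+150,x:x+100],None,fx=4,fy=4,interpolation=cv2.INTER_CUBIC)
cv2.imwrite('pics/c5.png',np.hstack([k(im,290,135),k(im2,250,220)])[:,:,::-1])
E
```

```text
10.05 tool [ 0.4579 -0.0166  0.0301] loc [-0.1274 -0.0076] F [-0.0527  0.188  -0.4611] T [ 0.112  -0.1553 -0.0046] w 0.050585156530004075
top [(array([0.5539, 0.0022, 0.0146]), array([-0.03  ,  0.0003]), 0.65)]
scene [(array([ 0.5568, -0.    ,  0.0145]), array([-0.0273, -0.0022]), 0.76)]
```

View pics/c5.png

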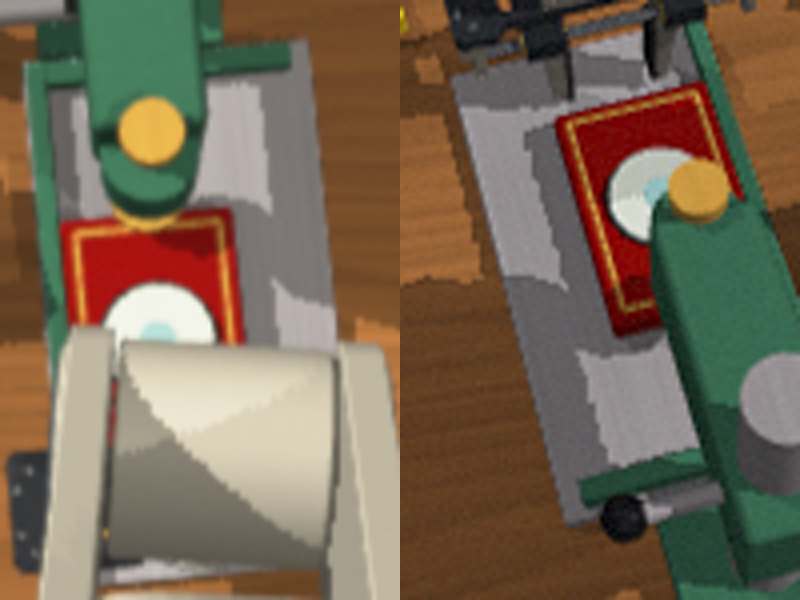

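The crops show the lid square along the rail, advanced about 27 mm and undamaged. I'll push on along the rail without the lateral component, and more slowly.

Request:
play_rows --series '[{"dx":0.08,"dy":0.07,"claw":0.45,"dz":0,"twist":0},{"dx":0.16,"dy":0.13,"claw":0.45,"dz":0,"twist":0},{"dx":0.22,"dy":0.137,"claw":0.45,"dz":0,"twist":0},{"dx":0.27,"dy":0.143,"claw":0.45,"dz":0,"twist":0},{"dx":0.32,"dy":0.148,"claw":0.45,"dz":0,"twist":0},{"dx":0.37,"dy":0.153,"claw":0.45,"dz":0,"twist":0},{"dx":0.42,"dy":0.159,"claw":0.45,"dz":0,"twist":0},{"dx":0.47,"dy":0.165,"claw":0.45,"dz":0,"twist":0}]'

```text
time_s: 11.05
tool_pos: [0.4786, -0.0085, 0.0297]
tool_rot: [0.178, -3.131, -0.0]
force: [-6.2, -0.8, 5.0]
width: 0.0508
grasp_force: 3.6
```

Request:
play_rows --series '[{"dx":0.07,"dy":0.008,"claw":0.45,"dz":0,"twist":0},{"dx":0.14,"dy":0.016,"claw":0.45,"dz":0,"twist":0},{"dx":0.21,"dy":0.024,"claw":0.45,"dz":0,"twist":0},{"dx":0.28,"dy":0.032,"claw":0.45,"dz":0,"twist":0},{"dx":0.35,"dy":0.04,"claw":0.45,"dz":0,"twist":0},{"dx":0.42,"dy":0.048,"claw":0.45,"dz":0,"twist":0},{"dx":0.49,"dy":0.056,"claw":0.45,"dz":0,"twist":0},{"dx":0.56,"dy":0.063,"claw":0.45,"dz":0,"twist":0}]'

```text
time_s: 11.85
tool_pos: [0.5068, -0.0054, 0.0297]
tool_rot: [0.178, -3.132, -0.0]
force: [-6.8, -0.8, 6.5]
width: 0.0505
grasp_force: 3.7
```

Request:
play_rows --series '[{"dx":0.07,"dy":0.008,"claw":0.45,"dz":0,"twist":0},{"dx":0.14,"dy":0.016,"claw":0.45,"dz":0,"twist":0},{"dx":0.21,"dy":0.024,"claw":0.45,"dz":0,"twist":0},{"dx":0.28,"dy":0.032,"claw":0.45,"dz":0,"twist":0},{"dx":0.35,"dy":0.04,"claw":0.45,"dz":0,"twist":0},{"dx":0.42,"dy":0.048,"claw":0.45,"dz":0,"twist":0},{"dx":0.49,"dy":0.056,"claw":0.45,"dz":0,"twist":0},{"dx":0.56,"dy":0.063,"claw":0.45,"dz":0,"twist":0}]'

```text
time_s: 12.65
tool_pos: [0.5348, -0.0023, 0.0297]
tool_rot: [0.178, -3.132, -0.0]
force: [-7.4, -1.2, 5.1]
width: 0.0508
grasp_force: 3.7
```

Request:
play_rows --series '[{"dx":0.02,"dy":0.003,"claw":0.45,"dz":0,"twist":0},{"dx":0.04,"dy":0.005,"claw":0.45,"dz":0,"twist":0},{"dx":0.06,"dy":0.007,"claw":0.45,"dz":0,"twist":0},{"dx":0.08,"dy":0.009,"claw":0.45,"dz":0,"twist":0},{"dx":0.1,"dy":0.011,"claw":0.45,"dz":0,"twist":0},{"dx":0.12,"dy":0.013,"claw":0.45,"dz":0,"twist":0},{"dx":0.14,"dy":0.015,"claw":0.45,"dz":0,"twist":0},{"dx":0.14,"dy":0.016,"claw":0.45,"dz":0,"twist":0}]'

```text
time_s: 13.45
tool_pos: [0.5444, -0.0014, 0.0301]
tool_rot: [-0.178, 3.136, -0.0]
force: [-1.7, -0.5, -0.5]
width: 0.0505
grasp_force: 0.7
```

Request:
play_rows --series '[{"dx":0.01,"dy":0.001,"claw":0.45,"dz":0,"twist":0},{"dx":0.02,"dy":0.002,"claw":0.45,"dz":0,"twist":0},{"dx":0.03,"dy":0.003,"claw":0.45,"dz":0,"twist":0},{"dx":0.04,"dy":0.005,"claw":0.45,"dz":0,"twist":0},{"dx":0.05,"dy":0.006,"claw":0.45,"dz":0,"twist":0},{"dx":0.06,"dy":0.007,"claw":0.45,"dz":0,"twist":0},{"dx":0.06,"dy":0.007,"claw":0.45,"dz":0,"twist":0},{"dx":0.06,"dy":0.007,"claw":0.45,"dz":0,"twist":0}]'

```text
time_s: 14.25
tool_pos: [0.5472, -0.001, 0.0301]
tool_rot: [-0.178, 3.136, 0.0]
force: [-3.4, -0.4, 1.4]
width: 0.0506
grasp_force: 1.7
```

```bash
python3 - <<'E'
from h import *
st(); im=save('top','t6.png');im2=save('scene','s6.png')
for n in('top','scene'): print(n,[(np.array(r['point']),loc(r['point']),r['score']) for r in arm.spot_point(n,'lid')[:4] if r['point'][0]>.45])
k=lambda a,x,y:cv2.resize(a[y:y+150,x:x+100],None,fx=4,fy=4,interpolation=cv2.INTER_CUBIC)
cv2.imwrite('pics/c6.png',np.hstack([k(im,290,135),k(im2,250,220)])[:,:,::-1])
E
```

```text
14.25 tool [ 0.5472 -0.001   0.0301] loc [-0.037  -0.0021] F [-3.3862 -0.4405  1.3939] T [ 0.0204  0.4941 -0.0235] w 0.050623235960850756
top []
scene [(array([0.6366, 0.0067, 0.0109]), array([ 0.0527, -0.0046]), 0.76)]
```

View pics/c6.png

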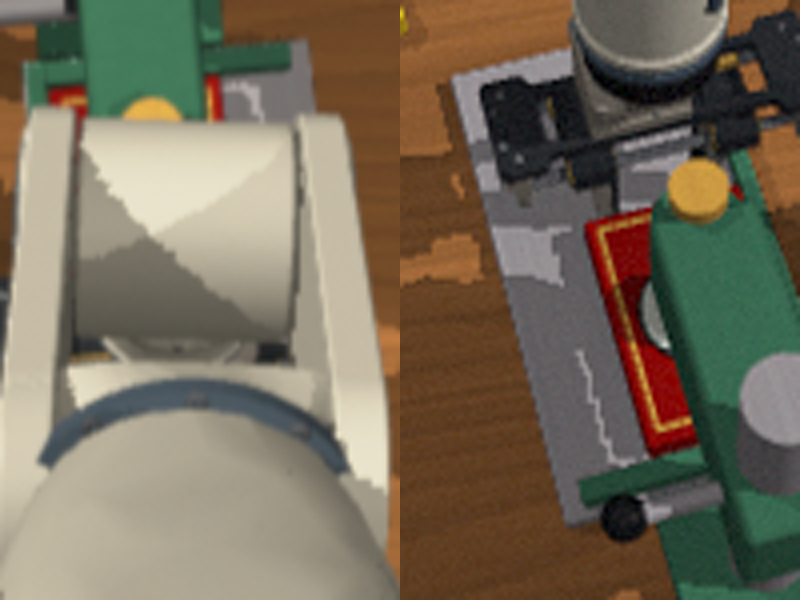

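The crop shows the lid within a couple of mm of the back stop (scene crop near (660,455)). I'll push gently until the force rises.

Request:
play_rows --series '[{"dx":0.01,"dy":0.002,"claw":0.45,"dz":0,"twist":0},{"dx":0.02,"dy":0.005,"claw":0.45,"dz":0,"twist":0},{"dx":0.03,"dy":0.008,"claw":0.45,"dz":0,"twist":0},{"dx":0.04,"dy":0.012,"claw":0.45,"dz":0,"twist":0},{"dx":0.05,"dy":0.015,"claw":0.45,"dz":0,"twist":0},{"dx":0.05,"dy":0.015,"claw":0.45,"dz":0,"twist":0},{"dx":0.05,"dy":0.015,"claw":0.45,"dz":0,"twist":0},{"dx":0.05,"dy":0.015,"claw":0.45,"dz":0,"twist":0}]'

```text
time_s: 15.25
tool_pos: [0.5494, -0.0003, 0.0301]
tool_rot: [0.178, -3.136, 0.0]
force: [-5.6, -0.9, 3.9]
width: 0.0504
grasp_force: 2.5
```

Request:
play_rows --series '[{"dx":0.01,"dy":0.003,"claw":0.45,"dz":0,"twist":0},{"dx":0.02,"dy":0.008,"claw":0.45,"dz":0,"twist":0},{"dx":0.03,"dy":0.012,"claw":0.45,"dz":0,"twist":0},{"dx":0.04,"dy":0.016,"claw":0.45,"dz":0,"twist":0},{"dx":0.04,"dy":0.016,"claw":0.45,"dz":0,"twist":0},{"dx":0.04,"dy":0.016,"claw":0.45,"dz":0,"twist":0},{"dx":0.04,"dy":0.016,"claw":0.45,"dz":0,"twist":0},{"dx":0.04,"dy":0.016,"claw":0.45,"dz":0,"twist":0}]'

```text
time_s: 16.05
tool_pos: [0.5511, 0.0003, 0.0301]
tool_rot: [0.178, -3.135, 0.0]
force: [-6.5, -2.1, 3.5]
width: 0.0509
grasp_force: 3.2
```

Request:
play_rows --series '[{"dx":0.01,"dy":0.003,"claw":0.45,"dz":0,"twist":0},{"dx":0.02,"dy":0.007,"claw":0.45,"dz":0,"twist":0},{"dx":0.03,"dy":0.01,"claw":0.45,"dz":0,"twist":0},{"dx":0.04,"dy":0.013,"claw":0.45,"dz":0,"twist":0},{"dx":0.05,"dy":0.016,"claw":0.45,"dz":0,"twist":0},{"dx":0.05,"dy":0.016,"claw":0.45,"dz":0,"twist":0},{"dx":0.05,"dy":0.016,"claw":0.45,"dz":0,"twist":0},{"dx":0.05,"dy":0.016,"claw":0.45,"dz":0,"twist":0}]'

```text
time_s: 16.85
tool_pos: [0.5512, 0.0005, 0.0299]
tool_rot: [0.178, -3.131, 0.001]
force: [-13.7, -7.0, 11.4]
width: 0.0503
grasp_force: 7.0
```

```bash
python3 - <<'E'
from h import *
st()
E
```

```text
16.85 tool [0.5512 0.0005 0.0299] loc [-0.0328 -0.0011] F [-13.7225  -6.9789  11.4245] T [-1.2227  2.1553 -0.1724] w 0.05031667500206384
```

The lid is now seated: 14 N with no further motion, and 7 N against the rail. I'll retreat straight back, lift, close the fingers and go round to the pedal.

Request:
play_rows --series '[{"dx":-0.1,"dy":-0.01,"claw":0.45,"dz":0,"twist":0},{"dx":-0.25,"dy":-0.03,"claw":0.45,"dz":0,"twist":0},{"dx":-0.5,"dy":-0.06,"claw":0.45,"dz":0,"twist":0},{"dx":-0.7,"dy":-0.08,"claw":0.6,"dz":0.7,"twist":0},{"dx":-0.7,"dy":-0.08,"claw":0.8,"dz":1.5,"twist":0},{"dx":-0.7,"dy":0.3,"claw":1,"dz":2.2,"twist":0},{"dx":-0.7,"dy":1,"claw":1,"dz":2.8,"twist":0},{"dx":-0.7,"dy":1.8,"claw":1,"dz":2.8,"twist":0}]'

```text
time_s: 17.65
tool_pos: [0.5214, 0.0921, 0.1744]
tool_rot: [-0.175, 3.129, 0.001]
force: [-0.3, 0.4, -0.3]
width: 0.0126
grasp_force: 0.0
```

Request:
play_rows --series '[{"dx":0,"dy":0.6,"claw":1,"dz":0,"twist":0},{"dx":0,"dy":1.2,"claw":1,"dz":0,"twist":0},{"dx":0,"dy":1.6,"claw":1,"dz":0,"twist":0},{"dx":0,"dy":1.6,"claw":1,"dz":0,"twist":0},{"dx":0,"dy":1.6,"claw":1,"dz":0,"twist":0},{"dx":0,"dy":1.6,"claw":1,"dz":0,"twist":0},{"dx":0,"dy":1.6,"claw":1,"dz":0,"twist":0},{"dx":0,"dy":1.6,"claw":1,"dz":0,"twist":0}]'

```text
time_s: 18.45
tool_pos: [0.5192, 0.1705, 0.1701]
tool_rot: [-0.176, 3.137, -0.0]
force: [0.1, 0.4, -0.1]
width: 0.0004
grasp_force: 0.0
```

```bash
python3 - <<'E'
from h import *
st(); im=save('top','t7.png');im2=save('scene','s7.png')
for n in('top','scene'):
  for q in('lid','tread','hinge'): print(n,q,[(np.array(r['point']),loc(r['point']),r['score']) for r in arm.spot_point(n,q)[:4] if r['point'][0]>.45])
k=lambda a,x,y:cv2.resize(a[y:y+150,x:x+100],None,fx=4,fy=4,interpolation=cv2.INTER_CUBIC)
cv2.imwrite('pics/c7.png',np.hstack([k(im,290,135),k(im2,250,220)])[:,:,::-1])
E
```

```text
18.45 tool [0.5192 0.1705 0.1701] loc [-0.0455  0.1715] F [ 0.0803  0.4253 -0.1144] T [ 0.0189 -0.1273  0.0067] w 0.00040853870755548345
top lid [(array([0.6324, 0.0092, 0.0123]), array([ 0.0488, -0.0016]), 0.75), (array([ 0.5569, -0.3382,  0.0012]), array([-0.0654, -0.3383]), 0.3)]
top tread [(array([0.624 , 0.176 , 0.0939]), array([0.0593, 0.1651]), 0.84), (array([ 0.4913,  0.3915, -0.0012]), array([-0.0483,  0.3942]), 0.28), (array([0.7245, 0.3711, 0.0034]), array([0.1811, 0.3476]), 0.23)]
top hinge [(array([0.7309, 0.184 , 0.0433]), array([0.1664, 0.161 ]), 0.96)]
scene lid [(array([0.6395, 0.0067, 0.0124]), array([ 0.0556, -0.0049]), 0.89)]
scene tread [(array([0.6232, 0.1729, 0.0924]), array([0.0581, 0.1621]), 0.79)]
scene hinge [(array([0.7296, 0.1877, 0.0455]), array([0.1655, 0.1648]), 0.75)]
```

View pics/c7.png

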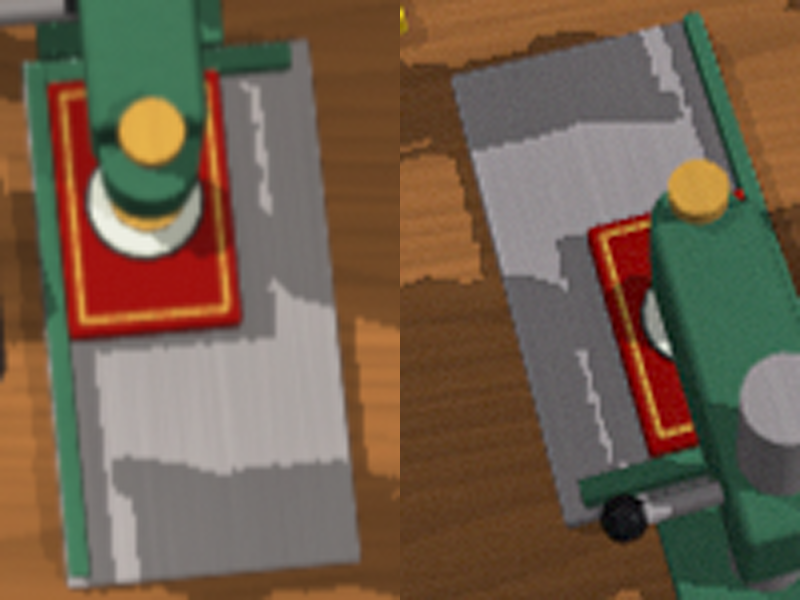

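The top crop shows the lid flush with the rail (crop x≈50–70) and the back stop (crop y≈75), with the disc under the foot. Networks put the lid at (49..55, -2..-5) mm in the press frame, against a nest at (50,0), which agrees within their accuracy. The tread is at (0.624,0.175,0.093), matching the stated 92 mm. Next I move over the tread and down close to it.

Request:
play_rows --series '[{"dx":0.6,"dy":0.03,"claw":1,"dz":0,"twist":0},{"dx":1.2,"dy":0.06,"claw":1,"dz":0,"twist":0},{"dx":1.8,"dy":0.1,"claw":1,"dz":0,"twist":0},{"dx":2.17,"dy":0.1,"claw":1,"dz":-0.2,"twist":0},{"dx":2.17,"dy":0.1,"claw":1,"dz":-0.5,"twist":0},{"dx":2.17,"dy":0.1,"claw":1,"dz":-0.8,"twist":0},{"dx":2.17,"dy":0.1,"claw":1,"dz":-1.05,"twist":0},{"dx":2.17,"dy":0.1,"claw":1,"dz":-1.05,"twist":0}]'

```text
time_s: 19.65
tool_pos: [0.6251, 0.1759, 0.115]
tool_rot: [0.178, -3.132, 0.001]
force: [-0.3, 1.1, 0.9]
width: 0.0003
grasp_force: 0.0
```

Request:
play_rows --series '[{"dx":0,"dy":0,"claw":1,"dz":-0.05,"twist":0},{"dx":0,"dy":0,"claw":1,"dz":-0.1,"twist":0},{"dx":0,"dy":0,"claw":1,"dz":-0.15,"twist":0},{"dx":0,"dy":0,"claw":1,"dz":-0.2,"twist":0},{"dx":0,"dy":0,"claw":1,"dz":-0.25,"twist":0},{"dx":-0.01,"dy":0,"claw":1,"dz":-0.3,"twist":0},{"dx":-0.02,"dy":0,"claw":1,"dz":-0.35,"twist":0},{"dx":-0.03,"dy":0,"claw":1,"dz":-0.4,"twist":0}]'

```text
time_s: 20.45
tool_pos: [0.626, 0.1763, 0.0976]
tool_rot: [0.178, -3.136, 0.0]
force: [-1.9, -0.7, 4.4]
width: 0.0004
grasp_force: 1.5
```

Request:
play_rows --series '[{"dx":-0.01,"dy":0,"claw":1,"dz":-0.04,"twist":0},{"dx":-0.02,"dy":0,"claw":1,"dz":-0.08,"twist":0},{"dx":-0.03,"dy":0,"claw":1,"dz":-0.12,"twist":0},{"dx":-0.05,"dy":0,"claw":1,"dz":-0.16,"twist":0},{"dx":-0.06,"dy":0,"claw":1,"dz":-0.2,"twist":0},{"dx":-0.07,"dy":-0.01,"claw":1,"dz":-0.24,"twist":0},{"dx":-0.08,"dy":-0.01,"claw":1,"dz":-0.28,"twist":0},{"dx":-0.09,"dy":-0.01,"claw":1,"dz":-0.3,"twist":0}]'

```text
time_s: 21.25
tool_pos: [0.622, 0.176, 0.0829]
tool_rot: [-0.178, 3.136, 0.0]
force: [-1.3, -0.6, 8.6]
width: 0.0005
grasp_force: 4.4
```

Request:
play_rows --series '[{"dx":-0.01,"dy":0,"claw":1,"dz":-0.03,"twist":0},{"dx":-0.015,"dy":0,"claw":1,"dz":-0.06,"twist":0},{"dx":-0.02,"dy":0,"claw":1,"dz":-0.09,"twist":0},{"dx":-0.025,"dy":0,"claw":1,"dz":-0.12,"twist":0},{"dx":-0.03,"dy":0,"claw":1,"dz":-0.15,"twist":0},{"dx":-0.035,"dy":0,"claw":1,"dz":-0.18,"twist":0},{"dx":-0.035,"dy":0,"claw":1,"dz":-0.18,"twist":0},{"dx":-0.035,"dy":0,"claw":1,"dz":-0.18,"twist":0}]'

```text
time_s: 22.05
tool_pos: [0.6201, 0.1758, 0.074]
tool_rot: [-0.178, 3.136, -0.0]
force: [-1.2, -1.0, 7.1]
width: 0.0003
grasp_force: 3.8
```

Request:
play_rows --series '[{"dx":0,"dy":0,"claw":1,"dz":-0.02,"twist":0},{"dx":-0.01,"dy":0,"claw":1,"dz":-0.04,"twist":0},{"dx":-0.01,"dy":0,"claw":1,"dz":-0.06,"twist":0},{"dx":-0.01,"dy":0,"claw":1,"dz":-0.08,"twist":0},{"dx":-0.015,"dy":0,"claw":1,"dz":-0.1,"twist":0},{"dx":-0.015,"dy":0,"claw":1,"dz":-0.1,"twist":0},{"dx":-0.015,"dy":0,"claw":1,"dz":-0.1,"twist":0},{"dx":-0.015,"dy":0,"claw":1,"dz":-0.1,"twist":0}]'

```text
time_s: 22.85
tool_pos: [0.6195, 0.1757, 0.0698]
tool_rot: [-0.178, 3.136, -0.0]
force: [-4.1, -2.5, 14.9]
width: 0.0005
grasp_force: 7.2
```

Request:
play_rows --series '[{"dx":0,"dy":0,"claw":1,"dz":-0.02,"twist":0},{"dx":0,"dy":0,"claw":1,"dz":-0.04,"twist":0},{"dx":0,"dy":0,"claw":1,"dz":-0.06,"twist":0},{"dx":0,"dy":0,"claw":1,"dz":-0.06,"twist":0},{"dx":0,"dy":0,"claw":1,"dz":-0.06,"twist":0},{"dx":0,"dy":0,"claw":1,"dz":-0.06,"twist":0},{"dx":0,"dy":0,"claw":1,"dz":-0.06,"twist":0},{"dx":0,"dy":0,"claw":1,"dz":-0.06,"twist":0}]'

```text
time_s: 23.65
tool_pos: [0.6195, 0.1757, 0.0686]
tool_rot: [-0.178, 3.136, -0.0]
force: [-10.1, -5.2, 32.3]
width: 0.0005
grasp_force: 15.9
```

```bash
python3 - <<'E'
from h import *
st()
E
```

```text
23.65 tool [0.6195 0.1757 0.0686] loc [0.0548 0.1653] F [-10.1442  -5.1676  32.269 ] T [-0.7701  1.9899 -0.0037] w 0.0005351693596643933
```

It has stopped solid: the force rose to 32 N with almost no travel, after about 34 mm of sink. I'll hold for more than 2 s, slightly relaxed.

Request:
play_rows --series '[{"dx":0,"dy":0,"claw":1,"dz":0.005,"twist":0},{"dx":0,"dy":0,"claw":1,"dz":0.005,"twist":0},{"dx":0,"dy":0,"claw":1,"dz":0.005,"twist":0},{"dx":0,"dy":0,"claw":1,"dz":0.005,"twist":0},{"dx":0,"dy":0,"claw":1,"dz":0.005,"twist":0},{"dx":0,"dy":0,"claw":1,"dz":0.005,"twist":0},{"dx":0,"dy":0,"claw":1,"dz":0.005,"twist":0},{"dx":0,"dy":0,"claw":1,"dz":0.005,"twist":0}]'

```text
time_s: 24.45
tool_pos: [0.6194, 0.1757, 0.0687]
tool_rot: [-0.178, 3.136, -0.0]
force: [-10.2, -3.8, 30.7]
width: 0.0003
grasp_force: 15.0
```

Request:
play_rows --series '[{"dx":0,"dy":0,"claw":1,"dz":0,"twist":0},{"dx":0,"dy":0,"claw":1,"dz":0,"twist":0},{"dx":0,"dy":0,"claw":1,"dz":0,"twist":0},{"dx":0,"dy":0,"claw":1,"dz":0,"twist":0},{"dx":0,"dy":0,"claw":1,"dz":0,"twist":0},{"dx":0,"dy":0,"claw":1,"dz":0,"twist":0},{"dx":0,"dy":0,"claw":1,"dz":0,"twist":0},{"dx":0,"dy":0,"claw":1,"dz":0,"twist":0}]'

```text
time_s: 25.25
tool_pos: [0.6194, 0.1757, 0.0687]
tool_rot: [-0.178, 3.136, -0.0]
force: [-9.7, -3.7, 29.9]
width: 0.0005
grasp_force: 15.0
```

Request:
play_rows --series '[{"dx":0,"dy":0,"claw":1,"dz":0,"twist":0},{"dx":0,"dy":0,"claw":1,"dz":0,"twist":0},{"dx":0,"dy":0,"claw":1,"dz":0,"twist":0},{"dx":0,"dy":0,"claw":1,"dz":0,"twist":0},{"dx":0,"dy":0,"claw":1,"dz":0,"twist":0},{"dx":0,"dy":0,"claw":1,"dz":0,"twist":0},{"dx":0,"dy":0,"claw":1,"dz":0,"twist":0},{"dx":0,"dy":0,"claw":1,"dz":0,"twist":0}]'

```text
time_s: 26.05
tool_pos: [0.6194, 0.1757, 0.0687]
tool_rot: [-0.178, 3.136, -0.0]
force: [-9.8, -4.7, 31.2]
width: 0.0005
grasp_force: 15.0
```

Request:
play_rows --series '[{"dx":0,"dy":0,"claw":1,"dz":0,"twist":0},{"dx":0,"dy":0,"claw":1,"dz":0,"twist":0},{"dx":0,"dy":0,"claw":1,"dz":0,"twist":0},{"dx":0,"dy":0,"claw":1,"dz":0,"twist":0},{"dx":0,"dy":0,"claw":1,"dz":0.02,"twist":0},{"dx":0,"dy":0,"claw":1,"dz":0.04,"twist":0},{"dx":0.01,"dy":0,"claw":1,"dz":0.06,"twist":0},{"dx":0.01,"dy":0,"claw":1,"dz":0.08,"twist":0}]'

```text
time_s: 26.85
tool_pos: [0.6195, 0.1757, 0.0703]
tool_rot: [0.178, -3.136, 0.0]
force: [-1.3, -0.1, 4.3]
width: 0.0001
grasp_force: 2.4
```

Held for about 3 s. Now easing the pedal up at about 17 mm/s.

Request:
play_rows --series '[{"dx":0.005,"dy":0,"claw":1,"dz":0.035,"twist":0},{"dx":0.01,"dy":0,"claw":1,"dz":0.07,"twist":0},{"dx":0.02,"dy":0,"claw":1,"dz":0.105,"twist":0},{"dx":0.025,"dy":0,"claw":1,"dz":0.14,"twist":0},{"dx":0.03,"dy":0,"claw":1,"dz":0.175,"twist":0},{"dx":0.04,"dy":0,"claw":1,"dz":0.21,"twist":0},{"dx":0.05,"dy":0,"claw":1,"dz":0.245,"twist":0},{"dx":0.06,"dy":0,"claw":1,"dz":0.28,"twist":0}]'

```text
time_s: 27.65
tool_pos: [0.6227, 0.176, 0.084]
tool_rot: [0.178, -3.137, -0.0]
force: [-2.0, -0.4, 4.0]
width: 0.0003
grasp_force: 2.0
```

Request:
play_rows --series '[{"dx":0.01,"dy":0,"claw":1,"dz":0.035,"twist":0},{"dx":0.02,"dy":0,"claw":1,"dz":0.07,"twist":0},{"dx":0.03,"dy":0,"claw":1,"dz":0.105,"twist":0},{"dx":0.04,"dy":0,"claw":1,"dz":0.14,"twist":0},{"dx":0.05,"dy":0,"claw":1,"dz":0.175,"twist":0},{"dx":0.06,"dy":0,"claw":1,"dz":0.21,"twist":0},{"dx":0.07,"dy":0,"claw":1,"dz":0.245,"twist":0},{"dx":0.08,"dy":0,"claw":1,"dz":0.28,"twist":0}]'

```text
time_s: 28.45
tool_pos: [0.6273, 0.176, 0.0981]
tool_rot: [-0.178, 3.135, 0.0]
force: [1.7, 2.5, 2.1]
width: 0.0008
grasp_force: 1.3
```

Request:
play_rows --series '[{"dx":0,"dy":0,"claw":1,"dz":0.03,"twist":0},{"dx":0.01,"dy":0,"claw":1,"dz":0.06,"twist":0},{"dx":0.01,"dy":0,"claw":1,"dz":0.09,"twist":0},{"dx":0.02,"dy":0,"claw":1,"dz":0.12,"twist":0},{"dx":0.02,"dy":0,"claw":1,"dz":0.15,"twist":0},{"dx":0.02,"dy":0,"claw":1,"dz":0.18,"twist":0},{"dx":0.02,"dy":0,"claw":1,"dz":0.21,"twist":0},{"dx":0.02,"dy":0,"claw":1,"dz":0.24,"twist":0}]'

```text
time_s: 29.25
tool_pos: [0.6273, 0.1757, 0.1097]
tool_rot: [0.178, -3.136, 0.0]
force: [0.1, -0.0, 0.6]
width: 0.0007
grasp_force: 0.0
```

Pedal is up and released under control. I'll lift clear and verify.

Request:
play_rows --series '[{"dx":0,"dy":0,"claw":1,"dz":0.3,"twist":0},{"dx":0,"dy":0,"claw":1,"dz":0.8,"twist":0},{"dx":-0.2,"dy":0,"claw":1,"dz":1.4,"twist":0},{"dx":-0.8,"dy":0,"claw":1,"dz":1.6,"twist":0},{"dx":-1.5,"dy":0,"claw":1,"dz":1.6,"twist":0},{"dx":-2.2,"dy":0,"claw":1,"dz":1.6,"twist":0},{"dx":-2.8,"dy":0,"claw":1,"dz":1.6,"twist":0},{"dx":-2.8,"dy":0,"claw":1,"dz":1.6,"twist":0}]'

```text
time_s: 30.05
tool_pos: [0.4843, 0.1755, 0.1907]
tool_rot: [0.179, -3.135, 0.0]
force: [-0.2, -0.4, 0.6]
width: 0.0002
grasp_force: 0.0
```

```bash
python3 - <<'E'
from h import *
st(); im=save('top','t8.png');im2=save('scene','s8.png'); old=cv2.imread('pics/t7.png')[:,:,::-1]
for n in('top','scene'):
  for q in('lid','tread'): print(n,q,[(np.array(r['point']),loc(r['point']),r['score']) for r in arm.spot_point(n,q)[:4] if r['point'][0]>.45])
k=lambda a,x,y:cv2.resize(a[y:y+150,x:x+100],None,fx=4,fy=4,interpolation=cv2.INTER_CUBIC)
cv2.imwrite('pics/c8.png',np.hstack([k(im,290,135),k(im2,250,220)])[:,:,::-1])
d=cv2.absdiff(im,old)[140:225,295:375].max(2); print('diff px',(d>25).sum())
E
```

```text
30.05 tool [0.4843 0.1755 0.1907] loc [-0.0796  0.1804] F [-0.2305 -0.3773  0.6383] T [ 0.0956 -0.1591  0.0533] w 0.00016141142022521447
top lid [(array([0.6338, 0.0121, 0.0168]), array([0.0505, 0.0011]), 0.68), (array([ 0.7141, -0.0054,  0.0264]), array([ 0.1284, -0.0253]), 0.37)]
top tread [(array([0.6242, 0.1745, 0.0911]), array([0.0593, 0.1636]), 0.84)]
scene lid [(array([0.6393, 0.0093, 0.0119]), array([ 0.0557, -0.0023]), 0.87)]
scene tread [(array([0.6228, 0.1755, 0.0932]), array([0.058 , 0.1647]), 0.9)]
diff px 307
```

View pics/c8.png

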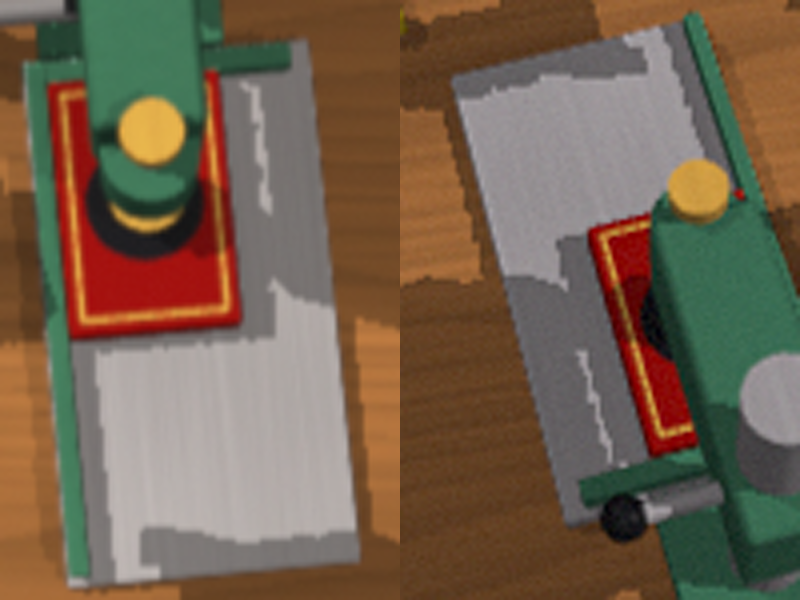

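The lid is still against the rail and back stop, and the pedal is back at rest. The disc area, crop (90–200,180–255), now reads black instead of pearl, so I'll check that numerically.

```bash
python3 - <<'E'
from h import *
for f in('t7','t8'):
    im=cv2.imread('pics/%s.png'%f)[:,:,::-1]
    print(f,'col 325 rows 180-206',im[180:206:2,325].tolist()); print('row 192 cols 308-345',im[192,308:346:3].tolist())
for f in('s7','s8'):
    im=cv2.imread('pics/%s.png'%f)[:,:,::-1]; print(f,im[300,406-96:420-96+12:2].tolist())
arm.capture('top');arm.capture('scene')
for n in('top','scene'):
    for q in ('shell','lid'):
        for r in arm.spot_in(n,q)[:3]: print(n,q,np.array(r['point']),loc(r['point']),r['score'])
E
```

```text
t7 col 325 rows 180-206 [[66, 119, 90], [67, 121, 90], [57, 104, 77], [27, 48, 36], [39, 52, 35], [185, 145, 65], [188, 156, 105], [233, 235, 223], [236, 237, 226], [190, 191, 176], [125, 23, 22], [161, 19, 15], [162, 17, 15]]
row 192 cols 308-345 [[215, 142, 61], [162, 19, 16], [150, 150, 139], [237, 238, 227], [234, 236, 223], [198, 190, 163], [185, 150, 92], [166, 146, 112], [162, 163, 149], [164, 167, 153], [74, 69, 64], [108, 10, 9], [133, 68, 31]]
t8 col 325 rows 180-206 [[66, 122, 90], [68, 124, 91], [57, 105, 77], [26, 48, 35], [40, 52, 35], [188, 147, 65], [165, 124, 55], [34, 33, 35], [32, 30, 34], [37, 31, 34], [127, 24, 22], [164, 19, 17], [164, 18, 15]]
row 192 cols 308-345 [[219, 145, 63], [164, 17, 14], [41, 31, 33], [32, 31, 33], [34, 32, 32], [96, 73, 39], [168, 127, 54], [130, 98, 43], [33, 29, 25], [23, 23, 23], [39, 22, 22], [110, 12, 13], [136, 71, 33]]
s7 [[40, 32, 29], [148, 148, 142], [138, 140, 132], [21, 41, 32], [19, 44, 33], [44, 80, 62], [60, 110, 85], [56, 107, 82], [55, 106, 75], [57, 104, 81], [61, 111, 87], [60, 107, 83], [56, 107, 80]]
s8 [[41, 22, 20], [20, 20, 19], [20, 22, 20], [21, 47, 36], [30, 51, 40], [44, 77, 60], [60, 110, 85], [56, 105, 78], [59, 108, 84], [59, 109, 84], [54, 109, 82], [54, 105, 83], [60, 108, 81]]
top shell [ 0.3234 -0.2092  0.0276] [-0.2828 -0.1838] 0.94
top shell [0.4173 0.2195 0.0264] [-0.1412  0.2316] 0.76
top shell [0.206  0.3814 0.0268] [-0.3329  0.4163] 0.57
top lid [0.423  0.237  0.0159] [-0.1335  0.2483] 0.95
top lid [ 0.3255 -0.2001  0.0186] [-0.2797 -0.175 ] 0.93
top lid [0.6053 0.0104 0.0371] [0.022  0.0026] 0.89
scene shell [ 0.328  -0.2083  0.0256] [-0.2782 -0.1834] 0.72
scene shell [0.4184 0.214  0.0286] [-0.1407  0.226 ] 0.63
scene lid [0.2035 0.4016 0.0189] [-0.3331  0.4366] 0.77
scene lid [ 0.342  -0.2045  0.0214] [-0.2638 -0.1812] 0.7
scene lid [0.4268 0.2123 0.0258] [-0.1326  0.2234] 0.56
```

The dark disc was already visible as a thin rim around the pearl before pressing. The pearl now sits below that flush recess rim, which fits the disc being fully home. If the foot had lifted it, the 64 mm pearl would show around the 44 mm foot. I'm handing the job in.

```bash
python3 -c "
from cell import arm
print(arm.close_job())"
```

```text
the job is handed in; nothing more can be done
None
```

I handed the job in at about 30 s: the lid is against the rail and back stop, the pedal was pressed to a solid stop, held about 3 s and eased back up, but the disc being fully home is inferred because its area now shows black instead of pearl, and one early push on the lid reached about 24 N before I backed off.

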